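# Raise the stores hatch window to its mark

### The arm

A 6-joint arm with a two-finger parallel gripper is mounted at the origin on the work surface. World frame = base frame: x ahead of the robot, y to its left, z up, the work surface at z = 0. Lengths are in m, angles in rad, forces in N, time in s.
With the tool pointing down it reaches from about 0.35 to 0.975 m from the base axis. Payload 4.9 kg.
Tool frame: the origin (TCP) lies at the very end of the fingers, on their centre line; the grasp point (between the pads) lies 19 mm behind it; z points along the fingers, y is the direction in which the jaws open and shut (so a half turn about z gives the same grasp; the last joint's range is limited). The gripper opens to 85 mm and grips with 20 to 120 N. Pads are 22 mm wide; open, the fingers measure 114 mm over their backs; the gripper's body (76 mm by 85 mm) begins 54 mm behind the grasp point. The pads swing forward as they close: fully open they stand 13 mm farther back than shut.
Start: joints at [-1.33, 0.053, 1.613, -0, 1.476, -0.119], TCP at [0.22, -0.585, 0.231] pointing down, gripper open.
Joint ranges: [-3.01, 3.01], [-1.01, 2.22], [0.06, 2.58], [-1.02, 4.17], [0.09, 2.62], [-3.14, 3.14]. Speed limits (rad/s): [2.57, 2.57, 3.14, 3.14, 3.14, 3.14].

### API

Orientations are given as a rotation vector (axis times angle).
In Python, from station import ctrl gives the robot as it stands.
- The arm moves only by the tool step_arm, never from a script. Its argument "moves" is a list of rows, each a list of 5 numbers: the opening, from 0 (shut) to 1 (fully open), then the shift along the world's x, y, z in m, then the turn about the world's z in degrees. A call has 1 to 20 rows; each row shifts and turns the pose as measured when the row begins; what a row does not reach is not made up. A row lasts 1/8 s, in which the tool goes at most 62.5 mm and 10.7 degrees, less where a joint would pass 70% of its speed; a pose out of reach is approached as far as the arm can. A call is refused whole if a number of a shift passes 0.0625 or a number of a turn 10.7, either way. A call with a gripper value outside its range is refused whole. The fingers move at their own pace and stop on an object; "newtons" is the grip in N (left out, the last holds). Time passes only in rows, so rows that do not move let the fingers close. It gives the time, the measured TCP pose, the force and the opening at its end, in the units of the state.
- ctrl.get_obs(): the state, without advancing time (a new reading comes with each control period).
- ctrl.get_image(name): name is "scene" or "side" or "wrist"; returns a dict with "color" (400x640x3 uint8, red, green, blue), "camera_matrix" (3x3 intrinsics, pixels), "k1" (the pictures are not rectified: a ray, as slopes to the right and down, at radius r is drawn at 1 + k1 r^2 times it, then the intrinsics apply), "R" (3x3) and "t" (3): a world point X has camera coordinates R X + t; the wrist camera has in their place "T_tool_cam" (4x4, takes a point from camera to tool coordinates, whose origin is the TCP and whose axes are the flange's). Camera axes: x right, y down, z forward; pixel columns grow to the right and rows downward; lengths in m; the calibration is good to about 2 mm. A picture is of the moment at which its call begins: read the wrist's pose just before it. There is no depth.
- ctrl.finish_job(): hands the job in, once; it reports no verdict.
Trained networks look in a picture, given as the dict that the camera call returned (one of the last four; its "shot" number tells which), for a name from the list of things; names that differ only in an ending like _2 or _b are one class to them, and where a whole thing is asked for, a point or a joint stands for the part that bears it (a point fixed in the world has none). Each returns a list of dicts, best first, with "p" (0 to 1); they miss things now and then, are a little off and sometimes report something else, mostly with a low value. They report only what shows in the picture. A call takes as long as a camera call.
- ctrl.spot_in(picture, query): "bbox" ([left, top, right, bottom] in pixels, round what is visible of it).
The state is a dict: "t": time; "q": joint angles; "dq": joint speeds; "effort": joint torques, N m; "tool_pos": TCP position; "tool_rot": TCP orientation; "contact_force": force on the tool from outside, world axes, zero at the start; "wrist_torque": the same for the moment, N m; "opening": finger opening in m.
Only numpy, scipy, OpenCV 4.12 (cv2) and the standard library are available. Lean on these libraries where they do the work, as an engineer would, in place of code of your own. Each camera call takes 0.05 s, during which the arm holds its last target.

### The job

Open the serving hatch of the tape store: with the fingers, push the sliding window gently up from beneath its wooden lip until the lip is level with the pointer on the post, then come away and leave it standing there. Do not shove it well past the pointer, do not pinch the lip or handle the pane, and leave the tape rolls and the jar where they stand.

Things in the scene. Friction and masses are not known exactly. Their poses are not given: they have to be found in the camera images.
- hatch: Fixed window frame on the counter, origin at z = 0 midway between the posts in the pane's plane; x away from the user (robot) side, y left along the window, z up. Posts 60 x 40 mm, 410 mm high, at y = +-190 mm, on feet 12 mm high from x = -50 to 110 mm; a thin tie rod joins their tops. Below the window a white sill wall, 128 mm high, user-side face at x = -7 mm.
- sash (a joint): Height of the window above shut, m: 0 shut, 0.165 upper stop; it slides straight up. Hidden counterweights balance it, so it stays wherever it is left; moving it takes about 5 N of friction plus a little more with speed.
- lip_nose (a point): Middle of the front edge of the lip, at half its thickness; rises with the window; at hatch x -50, y 0, z 138 mm when shut. The lip: a wooden ledge along the window's lower edge, 320 mm long, 16 mm thick, underside 8 mm below this point, front edge rounded (radius 8 mm). Beneath it is free space to the counter, 43 mm deep from front edge to sill wall. Axes as the hatch's.
- lip: The wooden lip itself, the only part of the window to be pushed. Its origin is not on the wood: it lies in the hatch's origin when shut and rises with the window (the wood is centred 26 mm on the user's side of it and 138 mm above it).
- pane: The clear pane (302 mm wide, 100 mm high, 6 mm thick) with its thin aluminium top rail and the 3 mm aluminium strip that covers the top of the lip up to 8 mm from its front edge. It moves with the lip and is not to be pushed or pinched. Origin as lip.
- mark_tip (a point): Tip of the mark: a flat level steel pointer blade, 6 mm thick, tapering from 24 mm, on a dark collar (22 mm high) around the left or the right post, pointing to the user. Tip at hatch x -89, y +-190 mm, at half the blade's thickness. Lip and pointer are level when lip_nose is as high as this tip. Fixed, above the lip. The plain collar without blade on the other post means nothing.
- wide_roll: Loose roll of pale tape lying flat, 104 mm across, 48 mm high, in front of the hatch on one side. Origin under its centre. Leave alone.
- glue_jar: Loose white jar, 60 mm across, 110 mm high, standing in front of the hatch on the other side. Origin under its centre. Leave alone.
- narrow_roll: Loose roll of grey tape lying flat behind the hatch, 110 mm across, 24 mm high. Origin under its centre. Leave alone.
- brown_roll: Loose roll of brown tape lying flat behind the hatch, 92 mm across, 48 mm high. Origin under its centre. Leave alone.

How it is judged:
On the way:
1. the lip has been pushed up 20 mm and the fingers are pushing on it (distance of lip_nose from where it was at the start of the episode above 0.02 m and contact force between the fingers and lip above 0.5 N), for 0.05 s.
At the end, for the whole second after the job is handed in: The lip's front edge is within 10 mm of the pointer's height, the window is at rest and the robot is clear of everything (z of lip_nose in the frame of mark_tip between -0.01 and 0.01 m and velocity of joint sash between -0.005 and 0.005 m/s); the robot touches nothing.
It fails at once if the window was pushed more than 20 mm past the pointer (z of lip_nose in the frame of mark_tip above 0.02 m).
It fails at once if the window was jerked (faster than 0.35 m/s) (velocity of joint sash above 0.35 m/s or velocity of joint sash below -0.35 m/s).
It fails at once if the pane or the strip on top of the lip was pushed or pinched (over 3 N) (contact force between any of the fingers, the arm and pane above 3 N).
It fails at once if a tape roll or the jar was moved by more than 20 mm (distance of any of wide_roll, glue_jar, narrow_roll, brown_roll from where it was at the start of the episode above 0.02 m).
It also fails if it takes over 45 s, if anything falls off the work surface, if the arm or the gripper's body presses on something with over 40 N, if the wrist force passes 120 N, or if a joint passes its speed limit or range.

## Working session

There is one attempt and no reset: what is moved stays moved. The work goes in short steps, Python scripts to look and compute and a tool call to move; the robot and the scene stay as the last step left them, time stands still between calls to the robot, and variables do not carry over. Pictures are saved under pics/ and viewed, and the job is handed in when it is done.

Besides the shell and the picture viewer there is one more tool, called by a JSON object that holds its "name" and its "arguments". step_arm: Moves the arm, as the interface text tells. Its arguments: {"type":"object","properties":{"moves":{"type":"array","items":{"type":"array","items":{"type":"number"}}},"newtons":{"type":"number"}},"required":["moves"]}

```bash
mkdir -p pics; ls; python3 - <<'E'
from station import ctrl
import cv2, numpy as np
o=ctrl.get_obs(); print(o)
for n in ["scene","side"]:
    p=ctrl.get_image(n)
    cv2.imwrite(f"pics/{n}0.png",p["color"][:,:,::-1])
    print(n,p["camera_matrix"],p["k1"],p["R"],p["t"],p["shot"])
    for q in ["hatch","lip","pane","mark_tip","lip_nose","wide_roll","glue_jar"]:
        print(q,[(np.round(d["bbox"],1).tolist(),round(d["p"],2)) for d in ctrl.spot_in(p,q)[:2]])
E
```

```text
pics
{'t': 0.0, 'q': array([-1.32998535e+00,  5.33406507e-02,  1.61434785e+00,  2.30712716e-05,
        1.47599996e+00, -1.18955939e-01]), 'dq': array([ 5.58918677e-04, -7.35274086e-04, -1.10027253e-03, -1.10639244e-03,
       -3.89139252e-04, -4.01544441e-05]), 'effort': array([-2.99965352e-03, -3.93679476e+01, -3.70176888e+01, -4.23444826e-04,
        6.96271862e-03, -1.79514200e-05]), 'tool_pos': array([ 0.21991226, -0.58434351,  0.23004091]), 'tool_rot': array([-3.08884272e+00, -5.61699847e-01,  1.64338108e-04]), 'contact_force': array([ 0.30161011,  0.68388577, -0.40994057]), 'wrist_torque': array([-2.14324113e-05, -3.19277918e-02,  2.83181480e-02]), 'opening': 0.0853819064921489}
scene [[457.87492272   0.         311.56929627]
 [  0.         457.87492272 200.10360737]
 [  0.           0.           1.        ]] -0.08060255842394509 [[-0.87718864  0.47979629  0.01831972]
 [ 0.25834527  0.50379349 -0.82428748]
 [-0.40471942 -0.7183228  -0.56587503]] [ 0.51309726 -0.01871795  1.1852555 ] 1
hatch [([220.4, 37.2, 424.8, 369.2], 0.92), ([197.8, 232.3, 243.5, 276.8], 0.43)]
lip []
pane [([268.5, 132.7, 361.8, 247.6], 0.74)]
mark_tip []
lip_nose []
wide_roll [([242.1, 306.7, 307.2, 369.4], 0.74)]
glue_jar [([403.6, 238.1, 439.4, 299.4], 0.59), ([268.3, 131.1, 363.1, 248.1], 0.32)]
side [[420.18518609   0.         321.01604321]
 [  0.         420.18518609 194.88910617]
 [  0.           0.           1.        ]] -0.034027079116172934 [[ 0.956571   -0.29140875  0.00727015]
 [-0.27485589 -0.9099806  -0.31046665]
 [ 0.09708839  0.29498515 -0.95055647]] [-0.61256358  0.24488215  0.86220242] 2
hatch [([218.7, 20.1, 384.0, 330.1], 0.85)]
lip [([245.4, 144.1, 302.7, 299.0], 0.93)]
pane [([250.2, 116.0, 330.2, 298.4], 0.59)]
mark_tip [([284.8, 294.0, 366.8, 329.8], 0.95)]
lip_nose [([246.2, 143.9, 306.1, 301.2], 0.72)]
wide_roll [([244.7, 291.6, 299.8, 355.7], 0.6)]
glue_jar [([192.9, 158.5, 231.7, 199.4], 0.78)]
```

View pics/scene0.png

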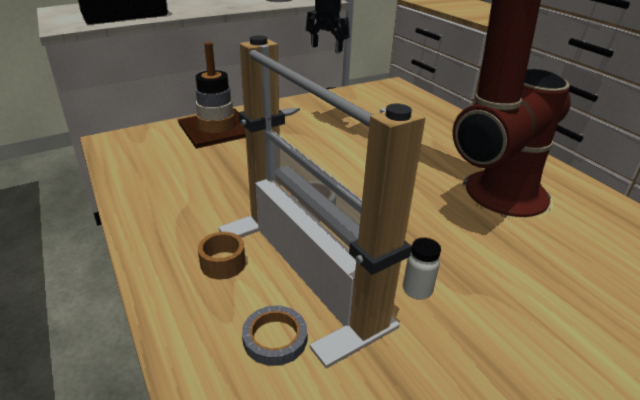

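View pics/side0.png

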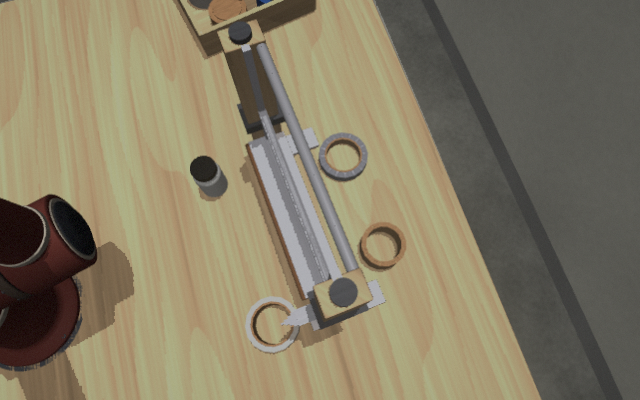

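```bash
python3 - <<'E'
import cv2
a=cv2.imread("pics/scene0.png")[20:390,190:470]; cv2.imwrite("pics/scene0z.png",cv2.resize(a,None,fx=1.6*1,fy=1.6,interpolation=cv2.INTER_CUBIC))
a=cv2.imread("pics/side0.png")[130:350,200:400]; cv2.imwrite("pics/side0z.png",cv2.resize(a,None,fx=2.7,fy=2.7,interpolation=cv2.INTER_CUBIC))
E
```

```text
(no output)
```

View pics/scene0z.png

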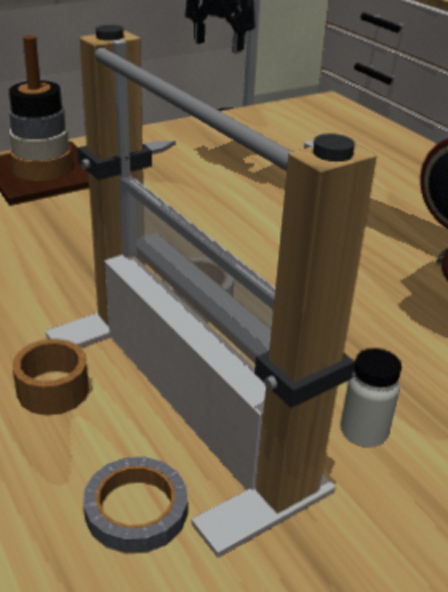

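View pics/side0z.png

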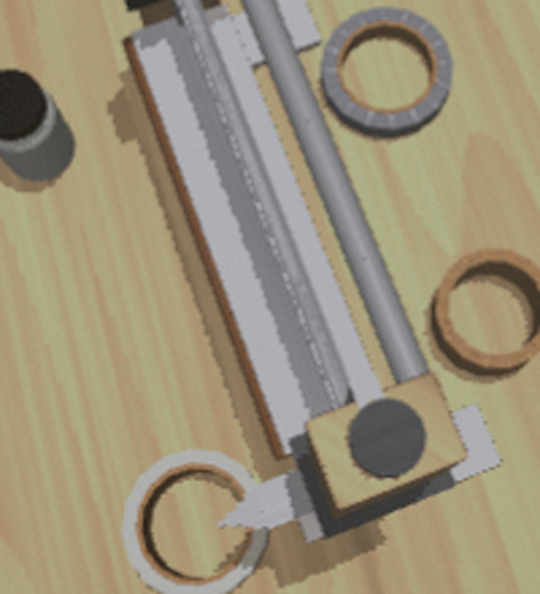

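```bash
python3 - <<'E'
import cv2
def crop(n,x0,y0,x1,y1,f):
    a=cv2.imread(f"pics/{n}0.png")[y0:y1,x0:x1]; return cv2.resize(a,None,fx=f,fy=f,interpolation=cv2.INTER_CUBIC)
import numpy as np
cv2.imwrite("pics/z1.png",crop("scene",300,230,420,370,4))   # near foot
cv2.imwrite("pics/z2.png",crop("scene",210,90,310,240,4))
cv2.imwrite("pics/z3.png",crop("side",240,260,400,350,5))
cv2.imwrite("pics/z4.png",crop("side",220,110,340,170,6))
E
```

```text
(no output)
```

View pics/z1.png

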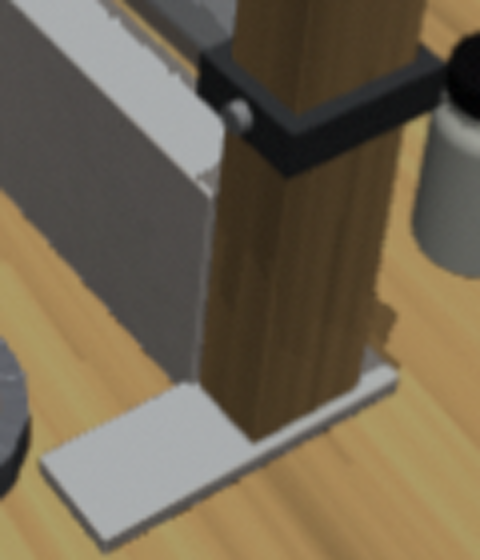

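View pics/z2.png

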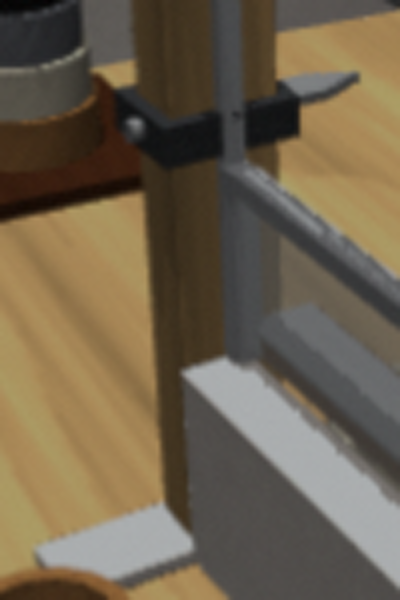

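View pics/z3.png

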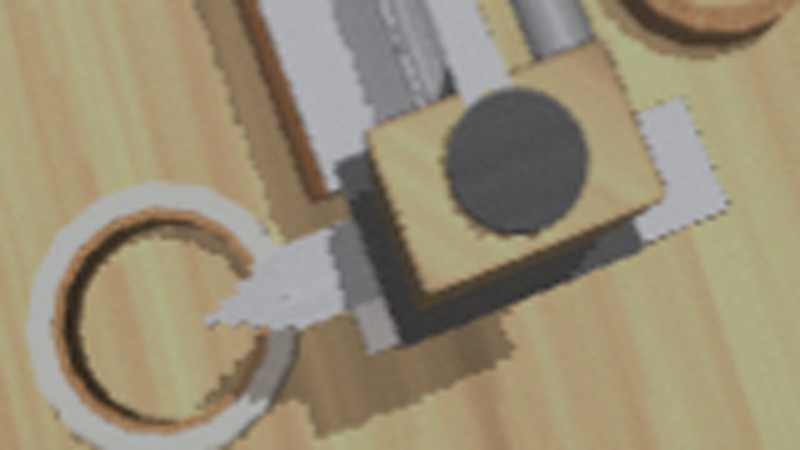

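View pics/z4.png

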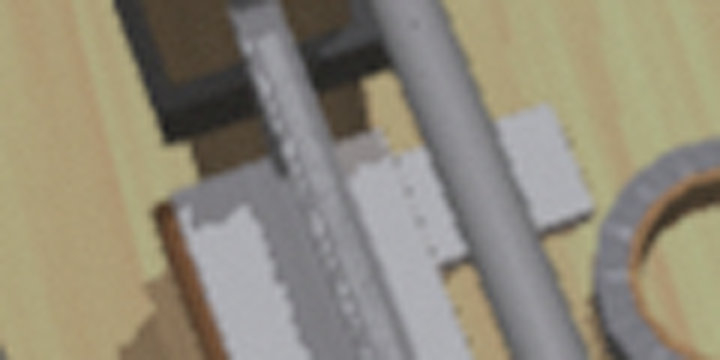

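```bash
cat > geo.py <<'E'
import numpy as np
CAM={}
CAM["scene"]=(457.87492272,311.56929627,200.10360737,-0.08060255842394509,np.array([[-0.87718864,0.47979629,0.01831972],[0.25834527,0.50379349,-0.82428748],[-0.40471942,-0.7183228,-0.56587503]]),np.array([0.51309726,-0.01871795,1.1852555]))
CAM["side"]=(420.18518609,321.01604321,194.88910617,-0.034027079116172934,np.array([[0.956571,-0.29140875,0.00727015],[-0.27485589,-0.9099806,-0.31046665],[0.09708839,0.29498515,-0.95055647]]),np.array([-0.61256358,0.24488215,0.86220242]))
def proj(c,X):
    f,cx,cy,k,R,t=CAM[c]; p=R@np.asarray(X)+t; s=p[:2]/p[2]; s=s*(1+k*(s@s)); return np.array([f*s[0]+cx,f*s[1]+cy])
def H(p,P):
    c,s=np.cos(p[2]),np.sin(p[2]); return np.array([p[0]+c*P[0]-s*P[1],p[1]+s*P[0]+c*P[1],P[2]])
E
cat > fit.py <<'E'
import numpy as np
from geo import *
from scipy.optimize import least_squares
def z(c,u,v):
    x0,y0,f={"z1":(300,230,4),"z2":(210,90,4),"z3":(240,260,5),"z4":(220,110,6)}[c]
    return np.array([x0+(u+.5)/f-.5,y0+(v+.5)/f-.5])
obs=[("scene",z("z1",40,462),(.110,1,-1,.012)),("scene",z("z1",107,540),(.110,1,1,.012)),("scene",z("z1",397,372),(-.05,1,1,.012)),
("scene",z("z2",35,550),(.110,-1,1,.012)),("scene",z("z2",358,75),"m"),("side",z("z3",207,320),"m"),
("side",z("z3",685,98),(.110,-1,-1,.012)),("side",z("z3",728,207),(.110,-1,1,.012)),("side",z("z3",370,353),(-.05,-1,1,.012)),
("side",z("z4",590,212),(.110,1,-1,.012)),("side",z("z4",548,102),(.110,1,1,.012)),
("side",z("z3",313,196),"lr"),("side",z("z4",158,208),"ll")]
def res(p):
    x,y,yaw,w,s,m=p; r=[]
    for c,uv,d in obs:
        if d=="m": P=(-.089,-.19,m)
        elif d=="lr": P=(-.05,-.16,.138+s)
        elif d=="ll": P=(-.05,.16,.138+s)
        else: P=(d[0],d[1]*(.19+d[2]*w),d[3])
        r.append(proj(c,H(p,P))-uv)
    return np.concatenate(r)
s=least_squares(res,[.7,0,0.2,.03,0,.25],loss="soft_l1")
print(np.round(s.x,4),np.rad2deg(s.x[2])); print(np.round(s.fun.reshape(-1,2),1))
J=s.jac; print(np.sqrt(np.diag(np.linalg.inv(J.T@J))))
p=s.x
for n,P in [("nose",(-.05,0,.138)),("tip",(-.089,-.19,p[5])),("lip L",(-.05,.16,.13)),("lip R",(-.05,-.16,.13)),("n",(-.05,.02,.13))]: print(n,np.round(H(p,P),4))
# ray-plane for objects
def ground(c,uv,zz):
    from scipy.optimize import fsolve
    return fsolve(lambda q:proj(c,(q[0],q[1],zz))-uv,[.6,0])
for n,c,uv,zz in [("jar top","side",(204,168),.11),("wide","side",(272,324),.048)]:
    g=ground(c,uv,zz); cc,ss=np.cos(p[2]),np.sin(p[2]); d=g-p[:2]; print(n,g,"hatch",[cc*d[0]+ss*d[1],-ss*d[0]+cc*d[1]])
E
python3 fit.py
```

```text
[0.5945 0.0121 0.0795 0.0234 0.0077 0.2616] 4.5574573232014615
[[ 0.1 -0.1]
 [-0.9  0.3]
 [ 0.7  0.7]
 [-0.9  0.1]
 [-0.7  0. ]
 [-0.3  0.6]
 [-0.1 -0.1]
 [ 0.4 -0.6]
 [-0.3 -0. ]
 [ 0.5 -1.3]
 [ 0.2  0.1]
 [-0.7  1.4]
 [-1.9  0.3]]
[0.00066868 0.00073033 0.00316528 0.00080289 0.00517059 0.00226327]
nose [0.5447 0.0081 0.138 ]
tip [ 0.5209 -0.1844  0.2616]
lip L [0.532  0.1676 0.13  ]
lip R [ 0.5574 -0.1514  0.13  ]
n [0.5431 0.028  0.13  ]
jar top [0.44045064 0.15827888] hatch [np.float64(-0.14196802963321056), np.float64(0.15798898898642538)]
wide [ 0.48844799 -0.17057839] hatch [np.float64(-0.12025303516635603), np.float64(-0.17364229631417752)]
```

```bash
python3 - <<'E'
from station import ctrl
import cv2, numpy as np
from geo import *
p=ctrl.get_image("wrist"); print(p["T_tool_cam"])
cv2.imwrite("pics/wrist0.png",p["color"][:,:,::-1])
a=cv2.imread("pics/scene0.png")[0:60,280:370]; cv2.imwrite("pics/grip0.png",cv2.resize(a,None,fx=8,fy=8,interpolation=cv2.INTER_CUBIC))
for X in [(.22,-.585,.23),(.22,-.585,0),(.3,-.8,0),(.36,-.97,0),(.36,-.97,.3),(.36,-.97,.6)]: print(X,proj("scene",X))
from scipy.optimize import fsolve
print(fsolve(lambda q:proj("scene",(q[0],q[1],.01))-(215,130),[.6,0]),fsolve(lambda q:proj("scene",(q[0],q[1],.0))-(345,88),[.6,0]),fsolve(lambda q:proj("scene",(q[0],q[1],.0))-(85,140),[.6,0]))
E
```

```text
[[ 1.80153627e-04 -9.48858921e-01 -3.15700358e-01  8.06596914e-02]
 [ 9.99999711e-01 -6.23119314e-05  7.57930110e-04 -2.11366608e-04]
 [-7.38840645e-04 -3.15700403e-01  9.48858635e-01 -1.43587407e-01]
 [ 0.00000000e+00  0.00000000e+00  0.00000000e+00  1.00000000e+00]]
(0.22, -0.585, 0.23) [325.86438513  53.97505235]
(0.22, -0.585, 0) [323.4482072  122.80810757]
(0.3, -0.8, 0) [274.3054978  104.29793367]
(0.36, -0.97, 0) [241.33283751  91.53861318]
(0.36, -0.97, 0.3) [236.09511024   9.92739794]
(0.36, -0.97, 0.6) [230.39788069 -86.87302736]
[ 0.56350396 -0.67424741] [-0.01677393 -0.82683962] [ 0.94082291 -0.81578206]
```

View pics/wrist0.png

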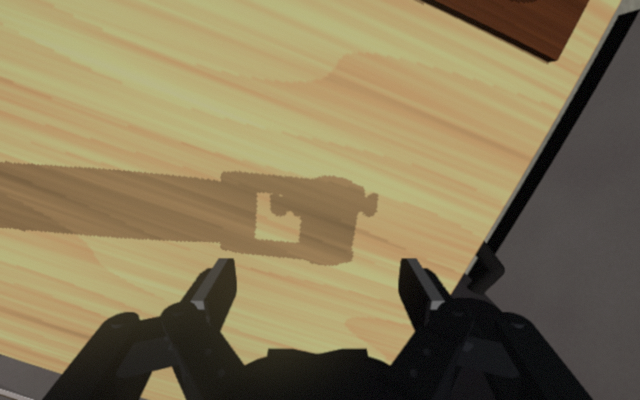

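View pics/grip0.png

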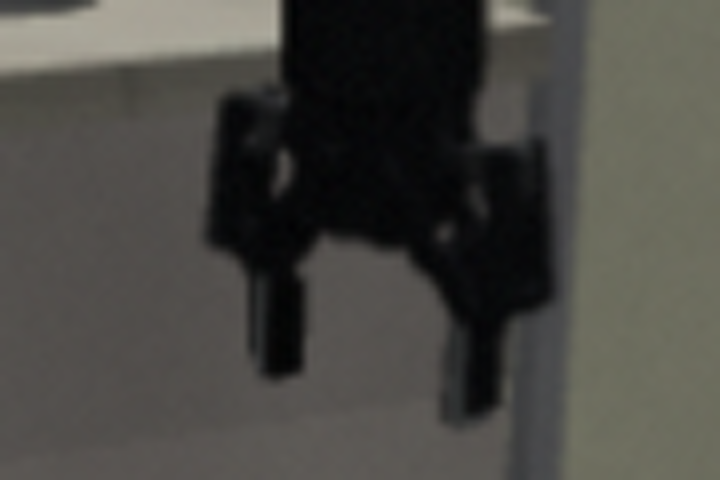

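{"name": "step_arm", "arguments": {"moves": [[0,0,0,0.0625,0],[0,0,0,0.0625,0],[0,0,0,0.0625,0],[0,0,0,0.0625,0],[0,0,0,0.0625,0],[0,0,0,0.0625,0]]}}

```text
t: 1.6
tool_pos: [0.2187, -0.5797, 0.6012]
tool_rot: [-3.075, -0.559, 0.001]
contact_force: [0.2, 0.0, 0.7]
opening: 0.0004
```

```bash
cat > st.py <<'E'
from station import ctrl
import numpy as np
from scipy.spatial.transform import Rotation as R
o=ctrl.get_obs(); M=R.from_rotvec(o["tool_rot"]).as_matrix()
print("t",round(o["t"],2),"q",np.round(o["q"],3),"pos",np.round(o["tool_pos"],4),"F",np.round(o["contact_force"],1),"open",round(o["opening"],4))
print("x",np.round(M[:,0],3),"y",np.round(M[:,1],3),"z",np.round(M[:,2],3),"tilt",np.round(np.degrees(np.arccos(-M[2,2])),2),"radius",np.hypot(*o["tool_pos"][:2]).round(3))
E
python3 st.py
```

```text
t 1.6 q [-1.33   0.099  0.955  0.     2.104 -0.119] pos [ 0.2187 -0.5797  0.6012] F [0.2 0.  0.7] open 0.0004
x [0.936 0.352 0.002] y [ 0.352 -0.936 -0.016] z [-0.004  0.015 -1.   ] tilt 0.9 radius 0.62
```

{"name": "step_arm", "arguments": {"moves": [[0,0,0,0.06,0],[0,0,0,0.06,0],[0,0,0,0.06,0],[0,0,0,0.06,0],[0,0,0,0.06,0]]}}

```text
t: 2.22
tool_pos: [0.2041, -0.5437, 0.8225]
tool_rot: [3.088, 0.561, 0.007]
contact_force: [0.5, -0.8, -0.8]
opening: -0.0001
```

```bash
python3 st.py
```

```text
t 2.23 q [-1.342  0.458  0.062  0.008  2.618 -0.123] pos [ 0.2041 -0.5437  0.8225] F [ 0.5 -0.8 -0.8] open -0.0001
x [0.936 0.352 0.004] y [ 0.352 -0.936  0.004] z [ 0.005 -0.002 -1.   ] tilt 0.31 radius 0.581
```

{"name": "step_arm", "arguments": {"moves": [[0,0,0,0.06,0],[0,0.02,-0.05,0.04,0],[0,0.02,-0.05,0.04,0],[0,0.02,-0.05,0,0]]}}

```text
t: 2.72
tool_pos: [0.209, -0.5455, 0.8205]
tool_rot: [-3.09, -0.562, -0.027]
contact_force: [-0.1, 0.4, -0.2]
opening: 0.0002
```

```bash
python3 st.py
```

```text
t 2.73 q [-1.341  0.467  0.055  0.035  2.619 -0.1  ] pos [ 0.209  -0.5455  0.8205] F [-0.1  0.4 -0.2] open 0.0002
x [0.936 0.352 0.017] y [ 0.352 -0.936  0.003] z [ 0.017  0.003 -1.   ] tilt 0.99 radius 0.584
```

{"name": "step_arm", "arguments": {"moves": [[0,0,0,-0.05,0],[0,0.018,0.046,-0.025,6.2],[0,0.018,0.046,-0.025,6.2],[0,0.018,0.046,-0.025,6.2],[0,0.018,0.046,-0.025,6.2],[0,0.018,0.046,-0.025,6.2],[0,0.018,0.046,-0.025,6.2],[0,0.018,0.046,-0.025,6.2],[0,0.018,0.046,-0.025,6.2],[0,0.018,0.046,-0.025,6.2],[0,0.018,0.046,-0.025,6.2],[0,0.018,0.046,-0.025,6.2],[0,0,0,0,0]]}}

```text
t: 4.35
tool_pos: [0.4241, -0.0473, 0.4822]
tool_rot: [-2.172, -2.212, 0.001]
contact_force: [-0.5, -0.6, -0.4]
opening: 0.0002
```

```bash
python3 st.py; python3 - <<'E'
from geo import *
p=[.5945,.0121,.0795]
for P in [(-.17,-.01,0),(-.17,-.02,0),(-.095,-.01,0)]: print(P,H(p,P))
E
```

```text
t 4.35 q [-0.298 -0.418  1.615  0.02   1.982 -0.308] pos [ 0.4241 -0.0473  0.4822] F [-0.5 -0.6 -0.4] open 0.0002
x [-0.018  0.999  0.029] y [ 0.999  0.018 -0.029] z [-0.03   0.028 -0.999] tilt 2.36 radius 0.427
(-0.17, -0.01, 0) [ 0.4258311  -0.01136918  0.        ]
(-0.17, -0.02, 0) [ 0.42662526 -0.0213376   0.        ]
(-0.095, -0.01, 0) [ 0.50059422 -0.00541296  0.        ]
```

```bash
cat > shot.py <<'E'
import sys
from station import ctrl
import cv2
n,tag,x0,y0,x1,y1,f=sys.argv[1],sys.argv[2],*map(int,sys.argv[3:8])
p=ctrl.get_image(n); a=p["color"][:,:,::-1].copy(); cv2.imwrite(f"pics/{tag}_full.png",a)
cv2.imwrite(f"pics/{tag}.png",cv2.resize(a[y0:y1,x0:x1],None,fx=f,fy=f,interpolation=cv2.INTER_CUBIC))
E
python3 shot.py scene s1 280 0 640 200 2; python3 shot.py wrist w1 0 0 640 400 1
```

```text
(no output)
```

View pics/s1.png

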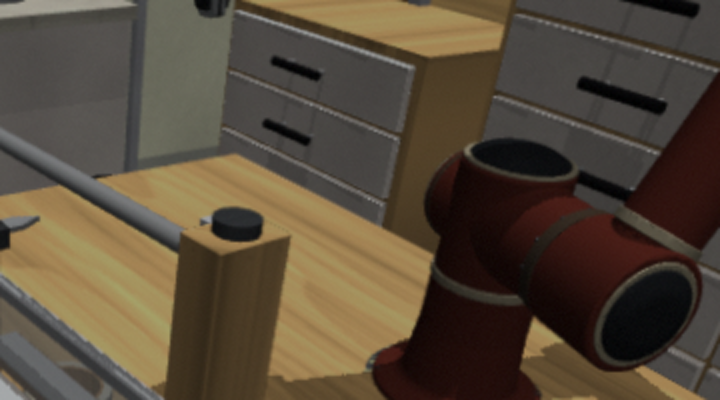

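View pics/w1.png

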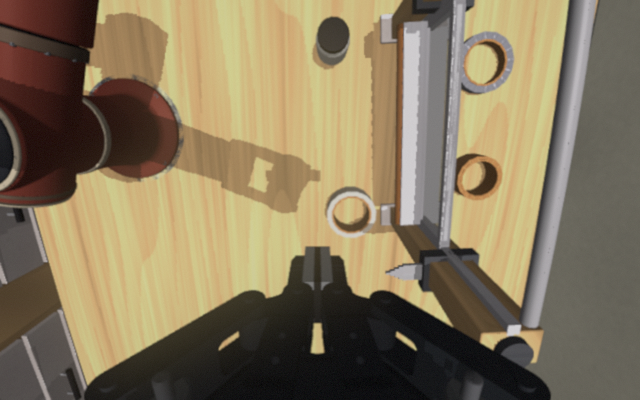

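{"name": "step_arm", "arguments": {"moves": [[0,0,0.006,-0.05,0.6],[0,0,0.006,-0.05,0.6],[0,0,0.006,-0.05,0.6],[0,0,0.006,-0.05,0.6],[0,0,0.006,-0.05,0.6],[0,0,0.006,-0.05,0.6],[0,0,0,0,0]]}}

```text
t: 5.32
tool_pos: [0.4272, -0.0246, 0.1867]
tool_rot: [-2.146, -2.263, -0.008]
contact_force: [0.3, 0.1, -0.4]
opening: -0.0004
```

```bash
python3 st.py;python3 shot.py scene s2 240 0 480 300 2; python3 shot.py side w2 100 80 400 350 2
```

```text
t 5.33 q [-0.242 -0.41   2.092  0.016  1.477 -0.297] pos [ 0.4272 -0.0246  0.1867] F [ 0.3  0.1 -0.4] open -0.0004
x [-0.053  0.998  0.02 ] y [ 0.998  0.053 -0.012] z [-0.013  0.019 -1.   ] tilt 1.34 radius 0.428
```

View pics/s2.png

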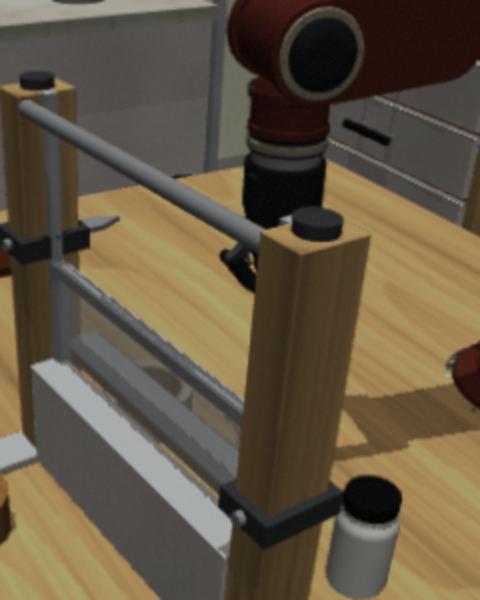

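View pics/w2.png

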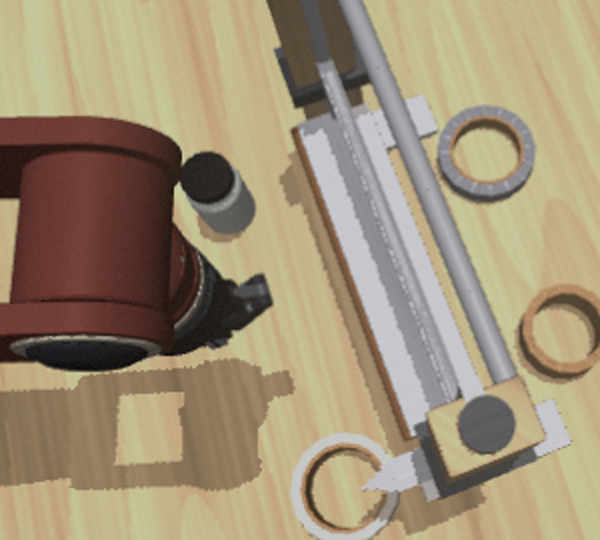

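```bash
python3 - <<'E'
from geo import *
from scipy.optimize import fsolve
for z in [.25,.27,.29,.31]:
    for uv in [(235.5,218.5),(234,232)]: print(z,uv,fsolve(lambda q:proj("side",(q[0],q[1],z))-uv,[.5,0]).round(4))
import cv2
for n,t,(x0,y0,x1,y1) in [("w2","w2z",(180,190,260,270)),("s2","s2z",(330,80,430,160))]:
    a=cv2.imread(f"pics/{n}_full.png")[y0:y1,x0:x1]; a=cv2.convertScaleAbs(a,alpha=1.8,beta=20); cv2.imwrite(f"pics/{t}.png",cv2.resize(a,None,fx=6,fy=6,interpolation=cv2.INTER_CUBIC))
E
```

```text
0.25 (235.5, 218.5) [ 0.4936 -0.0067]
0.25 (234, 232) [ 0.4862 -0.0276]
0.27 (235.5, 218.5) [ 0.4959 -0.013 ]
0.27 (234, 232) [ 0.4887 -0.0332]
0.29 (235.5, 218.5) [ 0.4982 -0.0192]
0.29 (234, 232) [ 0.4913 -0.0388]
0.31 (235.5, 218.5) [ 0.5006 -0.0255]
0.31 (234, 232) [ 0.4939 -0.0444]
```

View pics/w2z.png

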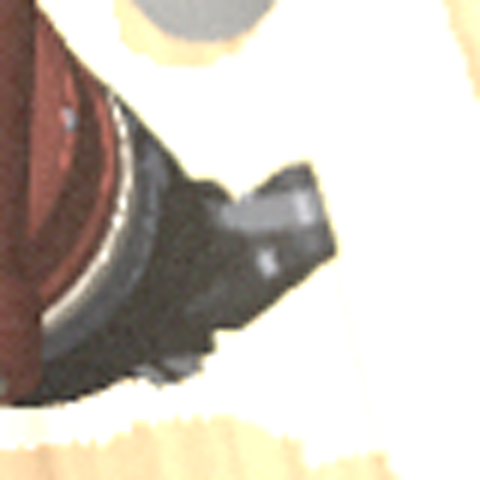

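View pics/s2z.png

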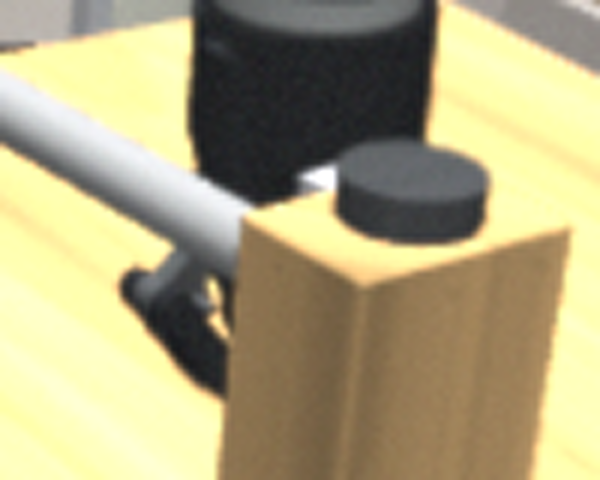

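{"name": "step_arm", "arguments": {"moves": [[0,0,0.002,-0.045,0.3],[0,0,0.002,-0.045,0.3],[0,0,0.002,-0.045,0.3],[0,0,0,-0.028,0],[0,0,0,0,0]]}}

```text
t: 6.05
tool_pos: [0.4471, -0.0265, 0.047]
tool_rot: [2.138, 2.277, 0.043]
contact_force: [0.7, 0.2, -0.2]
opening: -0.0
```

```bash
python3 st.py;python3 shot.py scene s3 240 50 480 300 2; python3 shot.py side w3 180 120 340 330 3
```

```text
t 6.05 q [-0.235 -0.213  2.189  0.017  1.136 -0.305] pos [ 0.4471 -0.0265  0.047 ] F [ 0.7  0.2 -0.2] open -0.0
x [-0.063  0.998  0.006] y [0.997 0.063 0.033] z [ 0.032  0.008 -0.999] tilt 1.9 radius 0.448
```

View pics/s3.png

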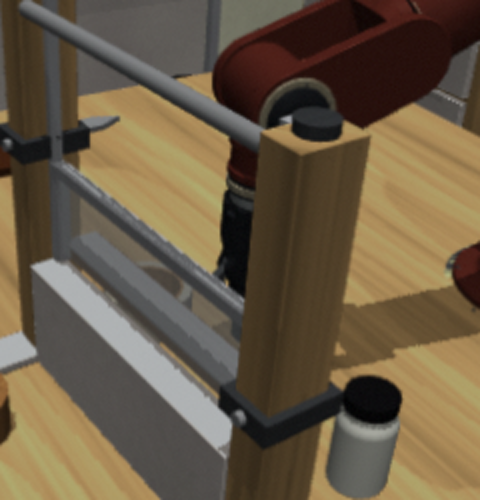

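View pics/w3.png

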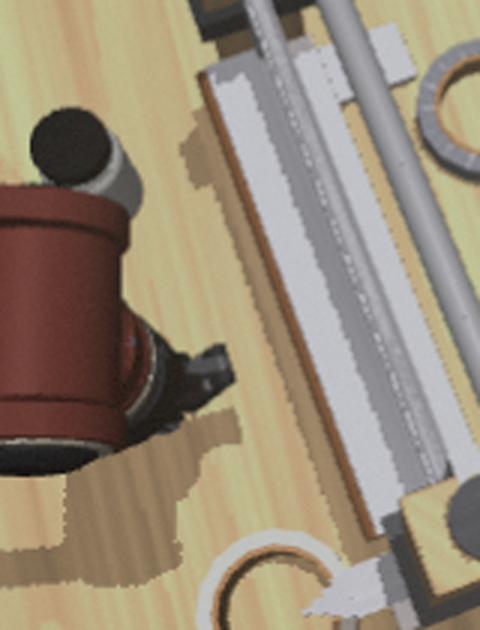

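{"name": "step_arm", "arguments": {"moves": [[0,0,0,-0.015,0],[0,0,0,-0.015,0],[0,0,0,0,0]]}}

```text
t: 6.52
tool_pos: [0.4525, -0.0279, 0.022]
tool_rot: [2.13, 2.268, 0.053]
contact_force: [0.3, 0.2, -0.4]
opening: -0.0002
```

```bash
python3 st.py
```

```text
t 6.53 q [-0.236 -0.161  2.195  0.017  1.066 -0.307] pos [ 0.4525 -0.0279  0.022 ] F [ 0.3  0.2 -0.4] open -0.0002
x [-0.063  0.998  0.002] y [0.997 0.063 0.045] z [ 0.045  0.005 -0.999] tilt 2.59 radius 0.453
```

{"name": "step_arm", "arguments": {"moves": [[0,0.01,0,-0.008,0],[0,0.012,0,0,0],[0,0.012,0,0,0],[0,0,0,0,0]]}}

```text
t: 7.02
tool_pos: [0.4889, -0.028, 0.0146]
tool_rot: [2.129, 2.268, 0.054]
contact_force: [0.0, 0.1, -0.1]
opening: 0.0001
```

```bash
python3 st.py;python3 shot.py side w4 180 120 340 330 3;python3 shot.py wrist v4 0 0 640 400 1
```

```text
t 7.03 q [-0.218 -0.054  2.112  0.017  1.04  -0.289] pos [ 0.4889 -0.028   0.0146] F [ 0.   0.1 -0.1] open 0.0001
x [-0.063  0.998  0.002] y [0.997 0.063 0.046] z [ 0.046  0.005 -0.999] tilt 2.65 radius 0.49
```

View pics/w4.png

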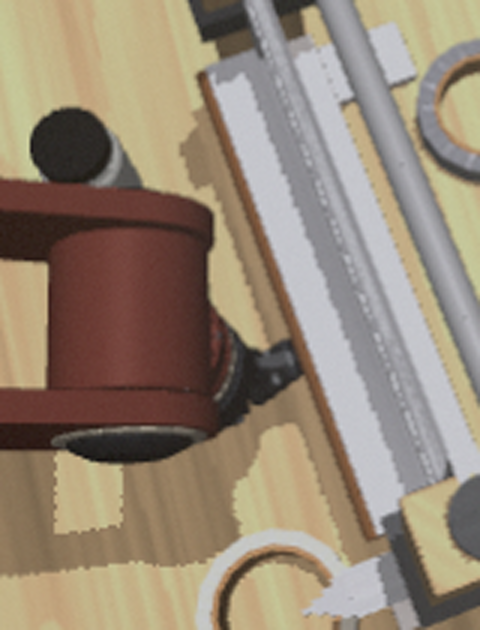

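View pics/v4.png

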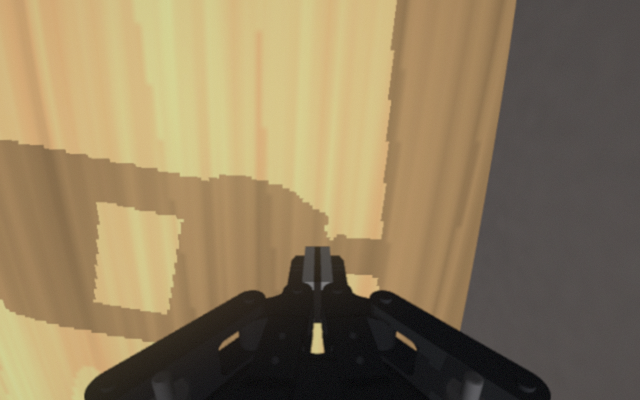

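{"name": "step_arm", "arguments": {"moves": [[0,0.01,0,0,0],[0,0,0,0.008,0],[0,0,0,0.008,0],[0,0,0,0,0]]}}

```text
t: 7.62
tool_pos: [0.4985, -0.0278, 0.0319]
tool_rot: [2.129, 2.268, 0.054]
contact_force: [-0.3, 0.8, 1.0]
opening: 0.0
```

```bash
python3 st.py;python3 shot.py side w5 180 120 340 330 3
```

```text
t 7.62 q [-0.213 -0.061  2.084  0.016  1.075 -0.283] pos [ 0.4985 -0.0278  0.0319] F [-0.3  0.8  1. ] open 0.0
x [-0.063  0.998  0.002] y [0.997 0.063 0.046] z [ 0.046  0.005 -0.999] tilt 2.63 radius 0.499
```

View pics/w5.png

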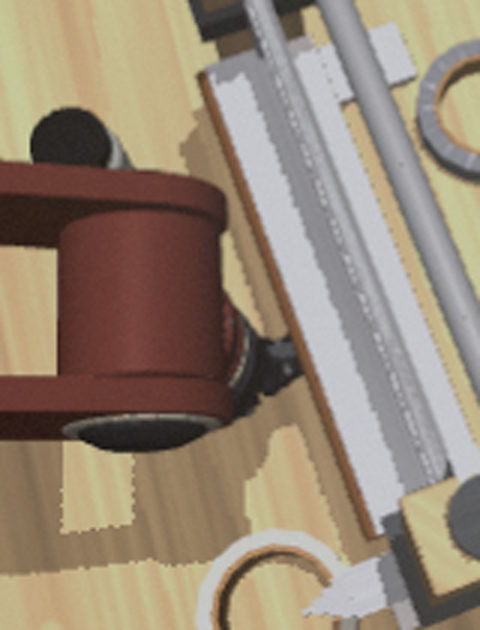

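{"name": "step_arm", "arguments": {"moves": [[0,0,0,0.006,0]]}}

```text
t: 7.8
tool_pos: [0.4974, -0.0277, 0.0371]
tool_rot: [2.131, 2.269, 0.052]
contact_force: [0.7, 0.3, -7.6]
opening: 0.0002
```

{"name": "step_arm", "arguments": {"moves": [[0,0,0,0.006,0]]}}

```text
t: 7.92
tool_pos: [0.4958, -0.0274, 0.0421]
tool_rot: [2.133, 2.272, 0.049]
contact_force: [-1.5, -1.0, -5.5]
opening: 0.0002
```

{"name": "step_arm", "arguments": {"moves": [[0,0,0,0.006,0]]}}

```text
t: 8.05
tool_pos: [0.494, -0.0271, 0.047]
tool_rot: [2.135, 2.274, 0.045]
contact_force: [-2.5, -0.2, -5.0]
opening: 0.0001
```

{"name": "step_arm", "arguments": {"moves": [[0,0,0,0.006,0]]}}

```text
t: 8.18
tool_pos: [0.4924, -0.0269, 0.0522]
tool_rot: [2.137, 2.277, 0.042]
contact_force: [-3.0, -0.8, -5.6]
opening: -0.0001
```

{"name": "step_arm", "arguments": {"moves": [[0,0.004,0,0.01,0],[0,0.004,0,0.01,0],[0,0.004,0,0.01,0]]}}

```text
t: 8.55
tool_pos: [0.4951, -0.026, 0.0771]
tool_rot: [2.149, 2.29, 0.02]
contact_force: [-8.9, -1.2, -6.7]
opening: 0.0003
```

```bash
python3 st.py;python3 shot.py side w6 180 120 340 330 3
```

```text
t 8.55 q [-0.208 -0.115  2.047  0.011  1.202 -0.276] pos [ 0.4951 -0.026   0.0771] F [-8.9 -1.2 -6.7] open 0.0003
x [-0.064  0.998  0.008] y [0.998 0.064 0.01 ] z [ 0.009  0.008 -1.   ] tilt 0.72 radius 0.496
```

View pics/w6.png

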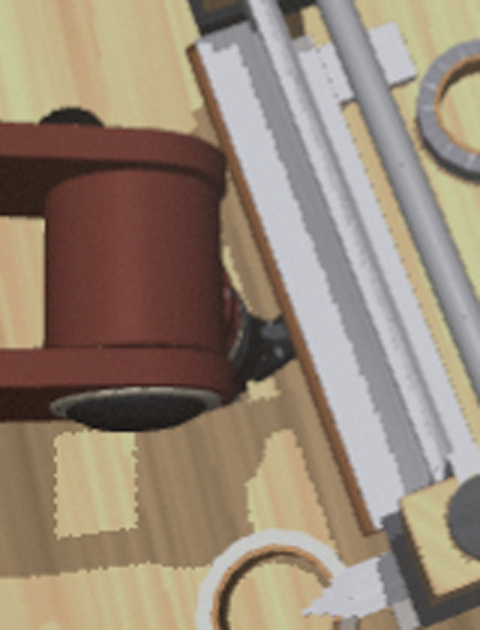

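```bash
python3 - <<'E'
from geo import *
p=[.5945,.0121,.0795]
for s in [0,.02,.04,.05,.06,.08,.1,.1236,.14]:
    print(s,"side L",proj("side",H(p,(-.05,.16,.138+s))).round(1),"side R",proj("side",H(p,(-.05,-.16,.138+s))).round(1),"sceneRtop strip(-.042,-.16,.147)",proj("scene",H(p,(-.042,-.16,.149+s))).round(1), proj("scene",H(p,(0,-.151,.149+s))).round(1))
E
```

```text
0 side L [244.6 146.1] side R [301.6 300.5] sceneRtop strip(-.042,-.16,.147) [287.1 166.8] [272. 174.]
0.02 side L [242.9 141.8] side R [301.2 299.7] sceneRtop strip(-.042,-.16,.147) [287.  158.6] [271.7 165.7]
0.04 side L [241.1 137.3] side R [300.7 298.8] sceneRtop strip(-.042,-.16,.147) [286.9 150.3] [271.4 157.2]
0.05 side L [240.2 134.9] side R [300.5 298.4] sceneRtop strip(-.042,-.16,.147) [286.8 146. ] [271.3 152.8]
0.06 side L [239.3 132.5] side R [300.2 297.9] sceneRtop strip(-.042,-.16,.147) [286.8 141.7] [271.1 148.5]
0.08 side L [237.3 127.5] side R [299.7 297. ] sceneRtop strip(-.042,-.16,.147) [286.7 133. ] [270.8 139.6]
0.1 side L [235.2 122.2] side R [299.2 295.9] sceneRtop strip(-.042,-.16,.147) [286.6 124. ] [270.5 130.4]
0.1236 side L [232.7 115.7] side R [298.5 294.6] sceneRtop strip(-.042,-.16,.147) [286.4 113.2] [270.1 119.4]
0.14 side L [230.8 110.9] side R [298.  293.7] sceneRtop strip(-.042,-.16,.147) [286.3 105.5] [269.9 111.6]
```

{"name": "step_arm", "arguments": {"moves": [[0,0.001,0,0.01,0],[0,0.001,0,0.01,0],[0,0.001,0,0.01,0]]}}

```text
t: 8.98
tool_pos: [0.4948, -0.026, 0.1069]
tool_rot: [-2.146, -2.287, -0.01]
contact_force: [-5.8, -1.4, -6.1]
opening: 0.0
```

```bash
python3 st.py;python3 shot.py side w7 220 110 340 170 6; python3 shot.py scene s7 200 80 340 220 5
```

```text
t 8.97 q [-0.208 -0.15   2.023  0.009  1.27  -0.274] pos [ 0.4948 -0.026   0.1069] F [-5.8 -1.4 -6.1] open 0.0
x [-0.064  0.998  0.009] y [0.998 0.064 0.001] z [ 0.     0.009 -1.   ] tilt 0.5 radius 0.496
```

View pics/w7.png

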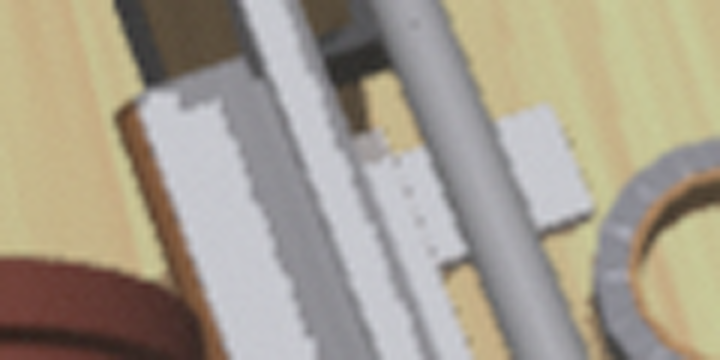

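View pics/s7.png

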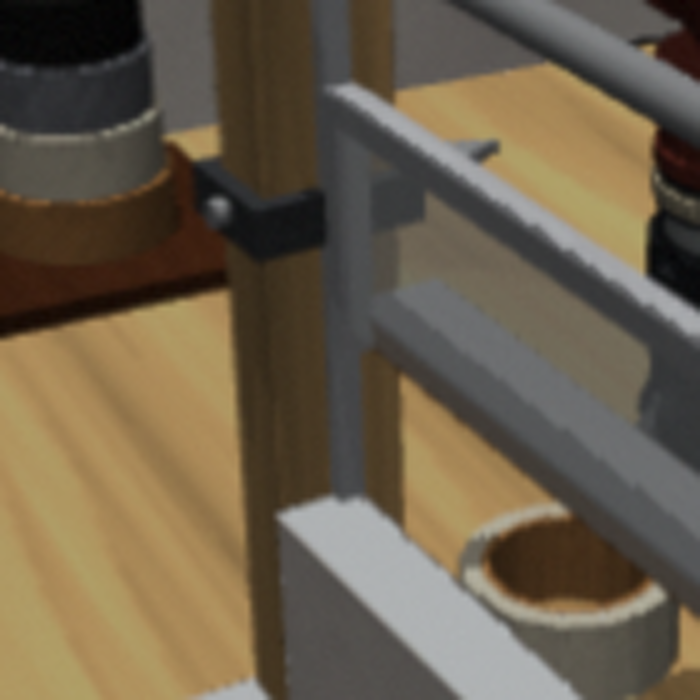

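{"name": "step_arm", "arguments": {"moves": [[0,0,0,0.01,0],[0,0,0,0.01,0],[0,0,0,0.01,0],[0,0,0,0.008,0]]}}

```text
t: 9.57
tool_pos: [0.495, -0.0258, 0.1481]
tool_rot: [-2.146, -2.287, -0.011]
contact_force: [-2.8, -1.6, -5.9]
opening: -0.0001
```

```bash
python3 st.py;python3 shot.py side w8 220 80 340 170 6; python3 shot.py scene s8 200 60 340 200 5
```

```text
t 9.57 q [-0.207 -0.197  1.992  0.009  1.348 -0.273] pos [ 0.495  -0.0258  0.1481] F [-2.8 -1.6 -5.9] open -0.0001
x [-0.064  0.998  0.009] y [0.998 0.064 0.002] z [ 0.001  0.009 -1.   ] tilt 0.51 radius 0.496
```

View pics/w8.png

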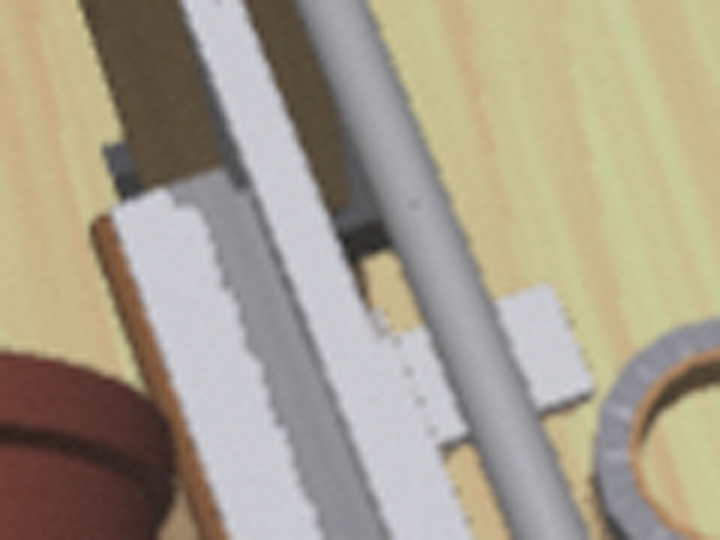

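View pics/s8.png

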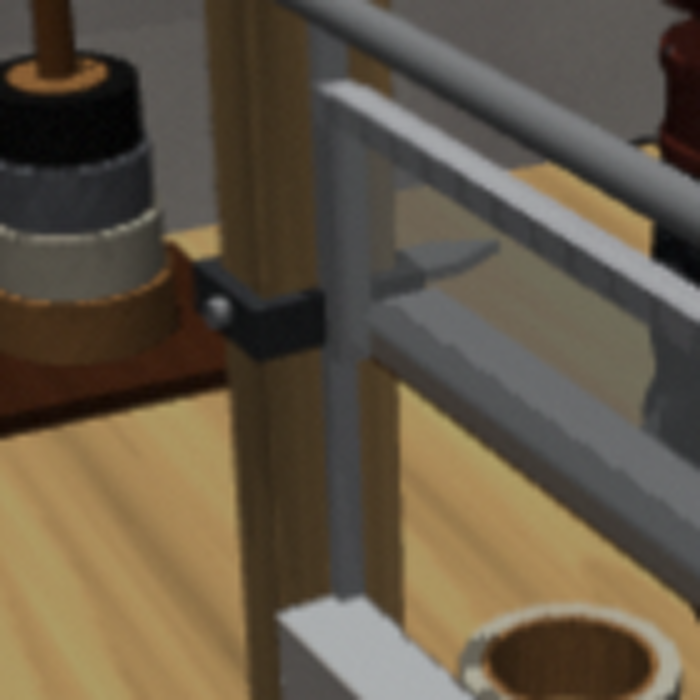

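{"name": "step_arm", "arguments": {"moves": [[0,0,0,0.005,0],[0,0,0,0.004,0],[0,0,0,0,0]]}}

```text
t: 10.05
tool_pos: [0.4962, -0.026, 0.159]
tool_rot: [-2.148, -2.289, -0.014]
contact_force: [-4.2, -1.9, -4.0]
opening: 0.0
```

```bash
python3 st.py
```

```text
t 10.05 q [-0.207 -0.208  1.982  0.009  1.365 -0.273] pos [ 0.4962 -0.026   0.159 ] F [-4.2 -1.9 -4. ] open 0.0
x [-0.064  0.998  0.008] y [0.998 0.064 0.005] z [ 0.004  0.008 -1.   ] tilt 0.54 radius 0.497
```

{"name": "step_arm", "arguments": {"moves": [[0,-0.002,0,-0.006,0],[0,-0.01,0,-0.008,0],[0,-0.025,0,0,0],[0,-0.04,0,0,0],[0,0,0,0,0]]}}

```text
t: 10.68
tool_pos: [0.4214, -0.0265, 0.148]
tool_rot: [2.143, 2.284, 0.029]
contact_force: [0.8, 0.8, 0.3]
opening: -0.0
```

```bash
python3 st.py;python3 shot.py side w9 220 80 340 170 6; python3 shot.py scene s9 200 60 340 200 5; python3 shot.py wrist v9 0 0 640 400 1
```

```text
t 10.68 q [-0.247 -0.42   2.165  0.011  1.379 -0.313] pos [ 0.4214 -0.0265  0.148 ] F [0.8 0.8 0.3] open -0.0
x [-0.064  0.998  0.005] y [0.998 0.064 0.02 ] z [ 0.019  0.007 -1.   ] tilt 1.18 radius 0.422
```

View pics/w9.png

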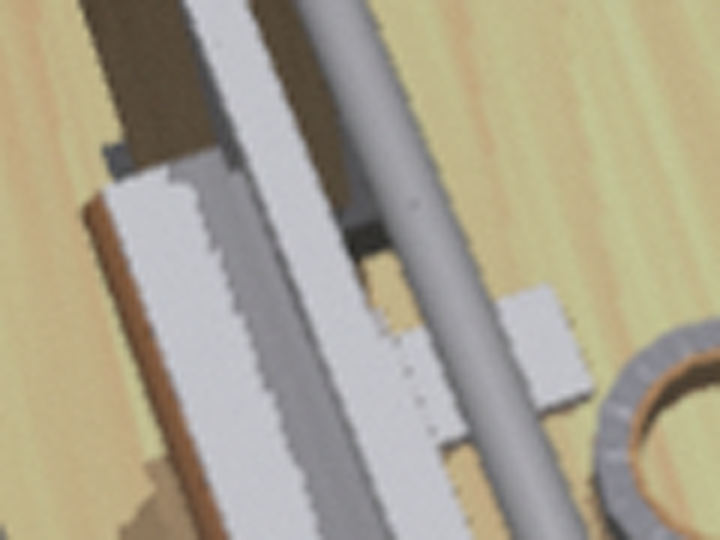

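View pics/s9.png

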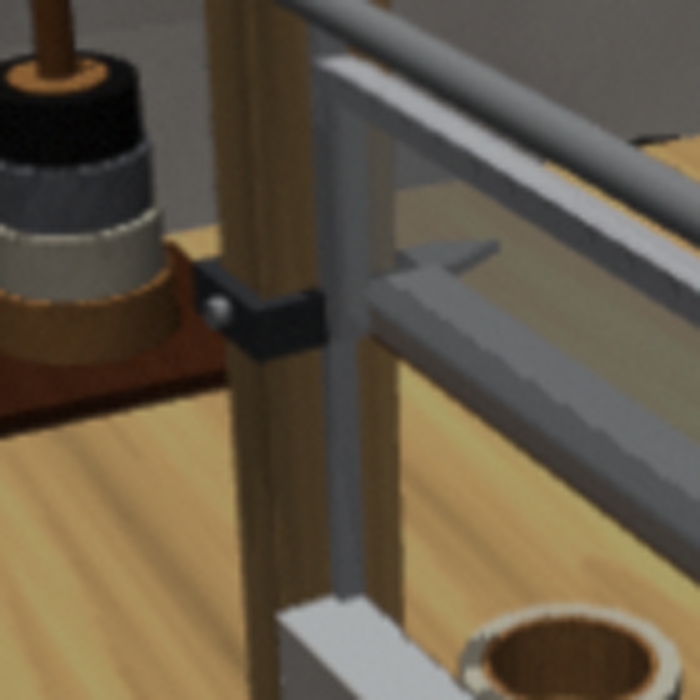

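View pics/v9.png

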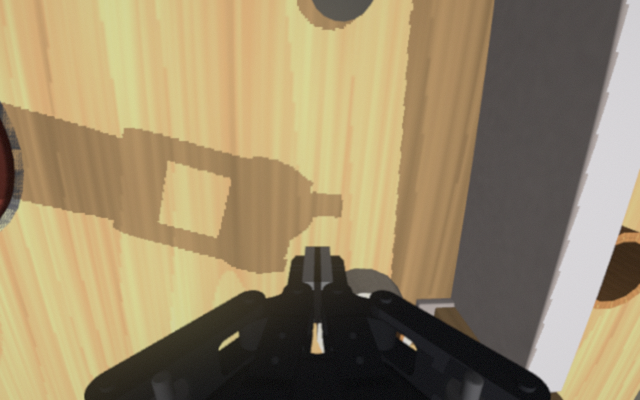

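```bash
python3 - <<'E'
from geo import *
import numpy as np
for h in [0,.08,.12,.16,.2,.24,.28,.32]: print(h,proj("scene",(.447-.032*h,-.0265,.047+h)).round(1), proj("side",(.495,-.026,.0771+h)).round(1))
# wrist check of pointer
from scipy.spatial.transform import Rotation as R
from station import ctrl
p=ctrl.get_image("wrist"); T=p["T_tool_cam"];K=p["camera_matrix"];k=p["k1"]
o=ctrl.get_obs(); print(np.round(o["q"],3))
def wproj(pos,rv,X):
    Xt=R.from_rotvec(rv).as_matrix().T@(np.array(X)-pos); c=T[:3,:3].T@(Xt-T[:3,3]); s=c[:2]/c[2]; s=s*(1+k*(s@s)); return K[:2,:2]@s+K[:2,2]
hp=[.5945,.0121,.0795]
pos,rv=np.array([.4241,-.0473,.4822]),np.array([-2.172,-2.212,.001])
for z in [.24,.2616,.28]: print("tip w1",z,wproj(pos,rv,H(hp,(-.089,-.19,z))).round(1))
print(wproj(pos,rv,H(hp,(-.05,-.16,.146))))
E
sed -n 1,1p /dev/null; python3 - <<'E'
import cv2
a=cv2.imread("pics/w1_full.png")[240:300,370:470]; cv2.imwrite("pics/w1z.png",cv2.resize(a,None,fx=6,fy=6,interpolation=cv2.INTER_CUBIC))
E
```

```text
0 [361.6 220.6] [254.8 249.8]
0.08 [365.8 189.6] [248.4 241.5]
0.12 [367.9 173. ] [244.7 236.7]
0.16 [370.2 155.6] [240.6 231.4]
0.2 [372.6 137.3] [236.  225.4]
0.24 [375.  118.2] [230.9 218.6]
0.28 [377.6  98.2] [225. 211.]
0.32 [380.3  77.2] [218.3 202.2]
[-0.246 -0.414  2.159  0.011  1.379 -0.313]
tip w1 0.24 [384.1 266.8]
tip w1 0.2616 [387.  274.2]
tip w1 0.28 [389.7 281.1]
[395.86965645 224.87057873]
```

View pics/w1z.png

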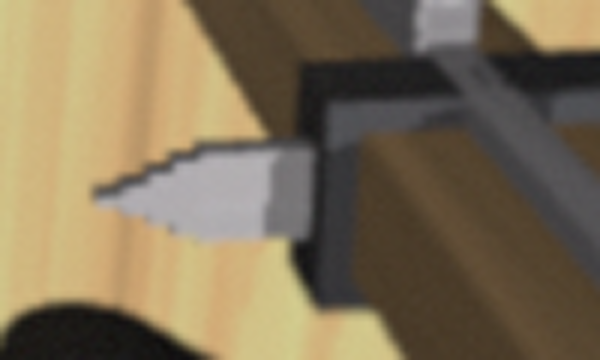

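View pics/s3_full.png

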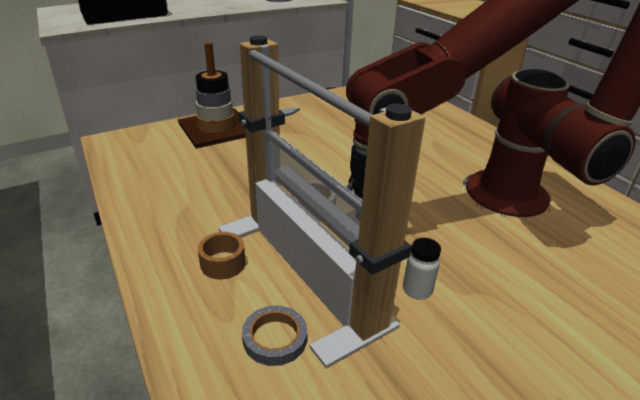

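{"name": "step_arm", "arguments": {"moves": [[0,0,0,0.05,0],[0,0,0,0.05,0],[0,0,0,0.05,0],[0,0,0,0.05,0],[0,0,0,0.05,0],[0,0,0,0.05,0],[0,0,0,0,0],[0,0,0,0,0]]}}

```text
t: 11.88
tool_pos: [0.428, -0.0267, 0.4591]
tool_rot: [2.14, 2.286, 0.03]
contact_force: [-0.2, 0.7, -0.3]
opening: 0.0003
```

```bash
python3 st.py; python3 - <<'E'
from station import ctrl
import cv2, numpy as np, pickle
o=ctrl.get_obs(); p=ctrl.get_image("wrist")
pickle.dump((o,p),open("w10.pkl","wb"))
a=p["color"][:,:,::-1].copy(); cv2.imwrite("pics/w10.png",a)
cv2.imwrite("pics/w10z.png",cv2.resize(a[180:320,360:480],None,fx=4,fy=4,interpolation=cv2.INTER_CUBIC))
E
```

```text
t 11.88 q [-0.244 -0.46   1.682  0.013  1.902 -0.306] pos [ 0.428  -0.0267  0.4591] F [-0.2  0.7 -0.3] open 0.0003
x [-0.066  0.998  0.006] y [0.998 0.066 0.021] z [ 0.02   0.007 -1.   ] tilt 1.23 radius 0.429
```

View pics/w10.png

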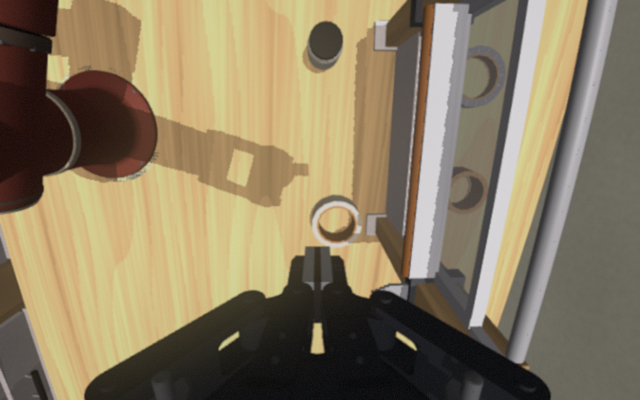

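View pics/w10z.png

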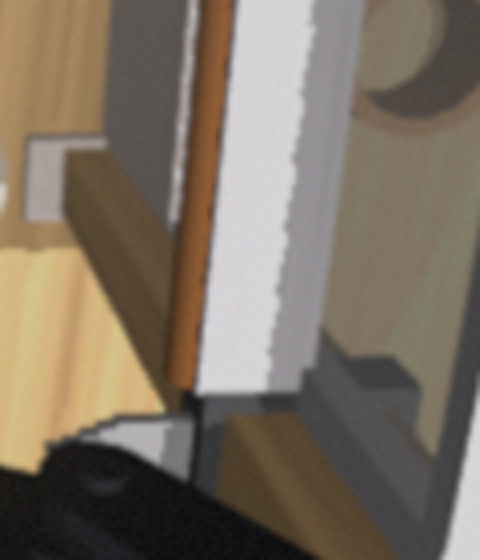

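{"name": "step_arm", "arguments": {"moves": [[0,0,-0.04,0,0],[0,0,-0.04,0,0],[0,0,0,0,0],[0,0,0,0,0]]}}

```text
t: 12.42
tool_pos: [0.4279, -0.1077, 0.4529]
tool_rot: [2.144, 2.296, 0.027]
contact_force: [-0.9, 0.1, -0.4]
opening: -0.0001
```

```bash
python3 st.py; python3 - <<'E'
from station import ctrl
import cv2, numpy as np, pickle
o=ctrl.get_obs(); p=ctrl.get_image("wrist")
pickle.dump((o,p),open("w11.pkl","wb"))
a=p["color"][:,:,::-1].copy(); cv2.imwrite("pics/w11.png",a)
cv2.imwrite("pics/w11z.png",cv2.resize(a[140:280,360:480],None,fx=4,fy=4,interpolation=cv2.INTER_CUBIC))
E
```

```text
t 12.43 q [-0.426 -0.425  1.668  0.017  1.893 -0.489] pos [ 0.4279 -0.1077  0.4529] F [-0.9  0.1 -0.4] open -0.0001
x [-0.069  0.998  0.011] y [0.998 0.068 0.013] z [ 0.012  0.012 -1.   ] tilt 0.97 radius 0.441
```

View pics/w11z.png

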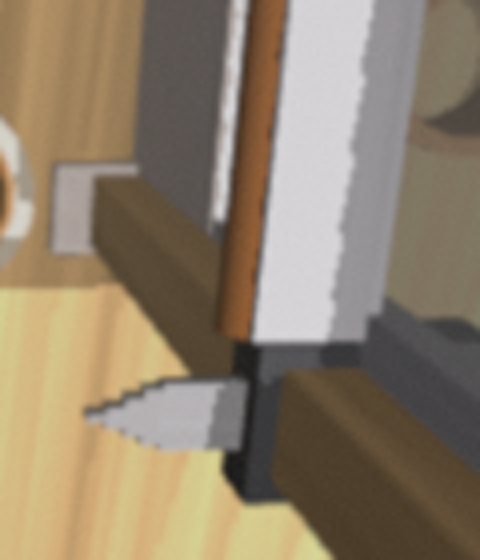

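```bash
python3 - <<'E'
import pickle, numpy as np
from geo import *
from scipy.spatial.transform import Rotation as R
hp=[.5945,.0121,.0795]
o,p=pickle.load(open("w11.pkl","rb"));T=p["T_tool_cam"];K=p["camera_matrix"];k=p["k1"]
M=R.from_rotvec(o["tool_rot"]).as_matrix()
def w(X):
    c=T[:3,:3].T@(M.T@(np.array(X)-o["tool_pos"])-T[:3,3]); s=c[:2]/c[2]; s=s*(1+k*(s@s)); return K[:2,:2]@s+K[:2,2]
for z in [.24,.25,.26,.27,.28]:
    print(z,"tip",w(H(hp,(-.089,-.19,z))).round(1),"strip",w(H(hp,(-.042,-.16,z+.011))).round(1))
print("obs tip 381.1 242.6 strip 422.9 225.4; foot", w(H(hp,(-.05,-.19+.0234,.012))).round(1), "obs", 360+50.5/4-.5, 140+252/4-.5,"or 166->",140+165/4)
print(w(H(hp,(-.05,-.19-.0234,.012))).round(1))
E
```

```text
0.24 tip [379.1 236.7] strip [417.9 218.5]
0.25 tip [380.7 239.7] strip [420.6 221.3]
0.26 tip [382.4 243. ] strip [423.5 224.2]
0.27 tip [384.2 246.4] strip [426.5 227.3]
0.28 tip [386.1 250. ] strip [429.7 230.6]
obs tip 381.1 242.6 strip 422.9 225.4; foot [374.4 181.4] obs 372.125 202.5 or 166-> 181.25
[373.3 202.5]
```

{"name": "step_arm", "arguments": {"moves": [[0,0.003,0.009,0,10],[0,0.003,0.009,0,10],[0,0.003,0.009,0,10],[0,0.003,0.009,0,10],[0,0.003,0.009,0,10],[0,0.003,0.009,0,10],[0,0.003,0.009,0,10],[0,0.003,0.009,0,10],[0,0.003,0.009,0,10],[0,0,0,0,0]]}}

```text
t: 13.72
tool_pos: [0.4547, -0.0137, 0.4507]
tool_rot: [0.213, -3.12, -0.02]
contact_force: [0.1, 0.0, 0.7]
opening: 0.0003
```

```bash
python3 st.py
```

```text
t 13.72 q [-0.199 -0.376  1.636  0.009  1.899 -1.904] pos [ 0.4547 -0.0137  0.4507] F [0.1 0.  0.7] open 0.0003
x [-0.991 -0.136  0.013] y [-0.136  0.991  0.014] z [-0.015  0.012 -1.   ] tilt 1.08 radius 0.455
```

{"name": "step_arm", "arguments": {"moves": [[0,0,-0.002,-0.04,-1],[0,0,-0.002,-0.04,-1],[0,0,-0.002,-0.04,-1],[0,0,0,-0.04,0],[0,0,0,-0.03,0],[0,0,0,0,0]]}}

```text
t: 14.48
tool_pos: [0.4529, -0.018, 0.2559]
tool_rot: [0.106, -3.129, -0.018]
contact_force: [0.5, -0.2, 1.0]
opening: -0.0002
```

```bash
python3 st.py; python3 shot.py side w12 180 60 360 300 3
```

```text
t 14.47 q [-0.209 -0.382  1.957  0.008  1.58  -1.848] pos [ 0.4529 -0.018   0.2559] F [ 0.5 -0.2  1. ] open -0.0002
x [-0.998 -0.068  0.011] y [-0.068  0.998  0.012] z [-0.011  0.011 -1.   ] tilt 0.91 radius 0.453
```

View pics/w12.png

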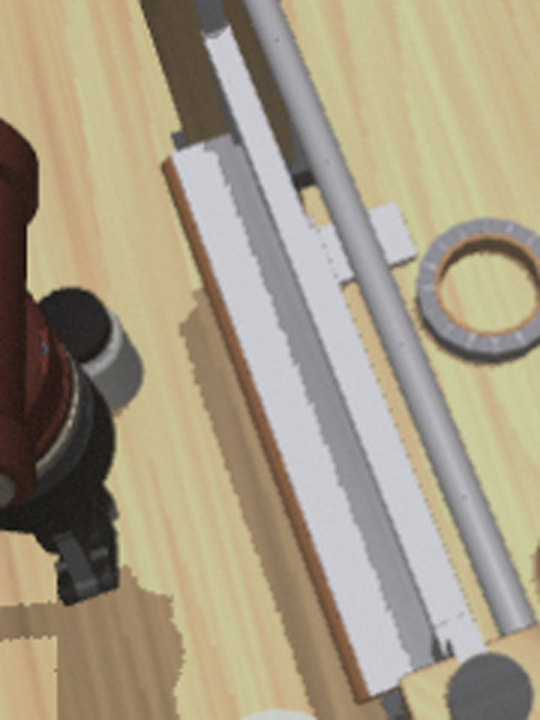

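{"name": "step_arm", "arguments": {"moves": [[0,0.02,0,-0.012,0],[0,0.025,0,-0.004,0],[0,0.015,0,0,0],[0,0,0,0,0]]}}

```text
t: 15.02
tool_pos: [0.5195, -0.0187, 0.2515]
tool_rot: [-0.1, 3.134, 0.011]
contact_force: [0.6, 1.1, 0.5]
opening: -0.0003
```

```bash
python3 st.py; python3 shot.py side w13 180 60 360 300 3;python3 shot.py scene s13 240 0 480 250 3
```

```text
t 15.03 q [-0.184 -0.217  1.834  0.008  1.521 -1.819] pos [ 0.5195 -0.0187  0.2515] F [0.6 1.1 0.5] open -0.0003
x [-0.998 -0.064 -0.006] y [-0.064  0.998  0.007] z [ 0.006  0.008 -1.   ] tilt 0.55 radius 0.52
```

View pics/w13.png

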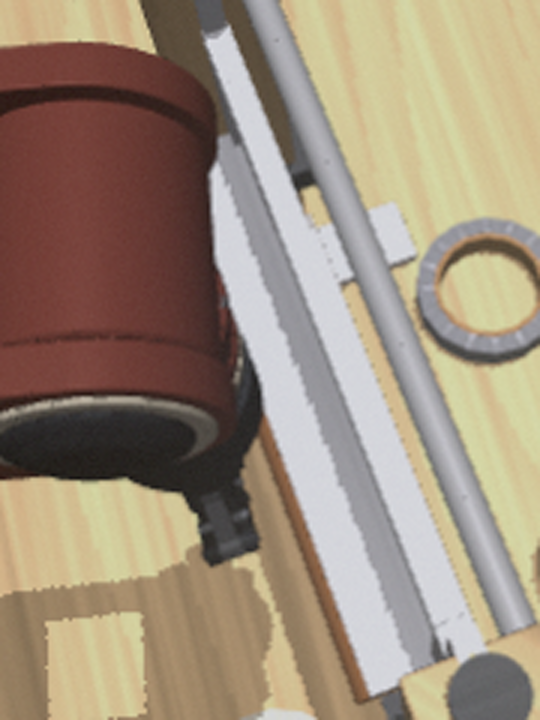

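View pics/s13.png

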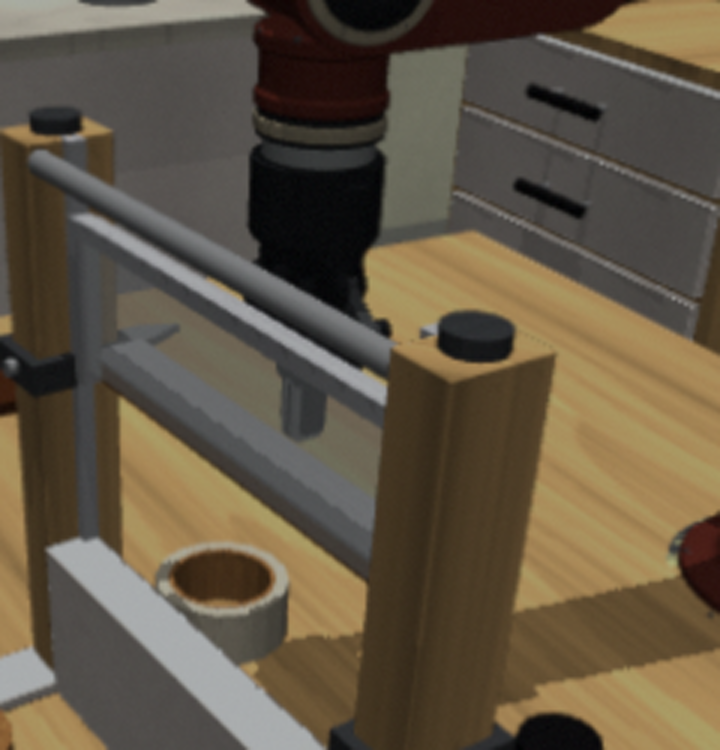

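{"name": "step_arm", "arguments": {"moves": [[0,0,0,-0.012,0],[0,0.005,0,0,0],[0,0,0,0,0]]}}

```text
t: 15.5
tool_pos: [0.5232, -0.0186, 0.2392]
tool_rot: [-0.099, 3.133, 0.011]
contact_force: [-0.3, -0.5, -0.4]
opening: 0.0003
```

{"name": "step_arm", "arguments": {"moves": [[0,0.004,0,0,0]]}}

```text
t: 15.62
tool_pos: [0.5271, -0.0186, 0.2391]
tool_rot: [-0.099, 3.133, 0.011]
contact_force: [0.8, -0.2, -0.7]
opening: 0.0
```

{"name": "step_arm", "arguments": {"moves": [[0,0.003,0,0,0]]}}

```text
t: 15.75
tool_pos: [0.5304, -0.0186, 0.2393]
tool_rot: [-0.099, 3.133, 0.011]
contact_force: [0.3, 0.3, 0.4]
opening: 0.0001
```

{"name": "step_arm", "arguments": {"moves": [[0,0.003,0,0,0]]}}

```text
t: 15.88
tool_pos: [0.5337, -0.0187, 0.2393]
tool_rot: [-0.099, 3.133, 0.011]
contact_force: [0.3, 0.0, 0.1]
opening: -0.0
```

{"name": "step_arm", "arguments": {"moves": [[0,0.002,0,0,0]]}}

```text
t: 16.0
tool_pos: [0.535, -0.0186, 0.2393]
tool_rot: [-0.099, 3.136, 0.011]
contact_force: [-8.3, -0.2, 2.9]
opening: 0.0
```

{"name": "step_arm", "arguments": {"moves": [[0,0.002,0,0,0]]}}

```text
t: 16.12
tool_pos: [0.5349, -0.0187, 0.2393]
tool_rot: [0.099, -3.137, -0.011]
contact_force: [-12.9, -0.2, 4.9]
opening: 0.0003
```

{"name": "step_arm", "arguments": {"moves": [[0,-0.01,0,0,0],[0,-0.03,0,0,0],[0,-0.04,0,0,0],[0,0,0,0,0]]}}

```text
t: 16.62
tool_pos: [0.4529, -0.0186, 0.239]
tool_rot: [0.1, -3.139, -0.011]
contact_force: [1.3, 0.7, -0.2]
opening: -0.0002
```

```bash
python3 st.py; python3 shot.py side w14 220 80 340 170 6; python3 shot.py scene s14 200 60 340 200 5; python3 - <<'E'
import cv2,numpy as np
for a,b in [("w9","w14"),("s9","s14")]:
    A=cv2.imread(f"pics/{a}_full.png",0).astype(np.float32);B=cv2.imread(f"pics/{b}_full.png",0).astype(np.float32)
    sl=(slice(85,135),slice(225,270)) if a=="w9" else (slice(68,135),slice(262,300))
    print(a,b,cv2.phaseCorrelate(A[sl],B[sl]),np.abs(A[sl]-B[sl]).mean())
E
```

```text
t 16.62 q [-0.21  -0.382  1.985  0.007  1.542 -1.844] pos [ 0.4529 -0.0186  0.239 ] F [ 1.3  0.7 -0.2] open -0.0002
x [-0.998 -0.063  0.001] y [-0.063  0.998  0.007] z [-0.001  0.007 -1.   ] tilt 0.41 radius 0.453
w9 w14 ((0.45349149390785115, 0.03595164348363156), 1.003958654615614) 5.987111
s9 s14 ((-0.006838277533336878, 0.002161808631690576), 0.9941559629307852) 1.0522388
```

View pics/w14.png

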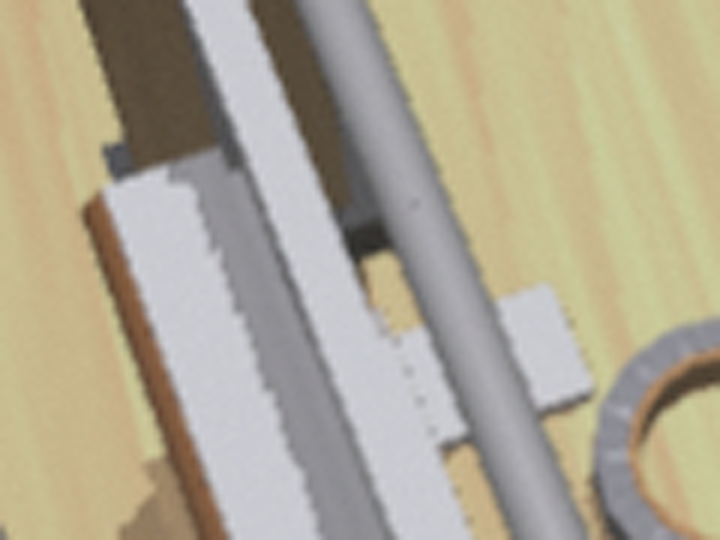

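View pics/s14.png

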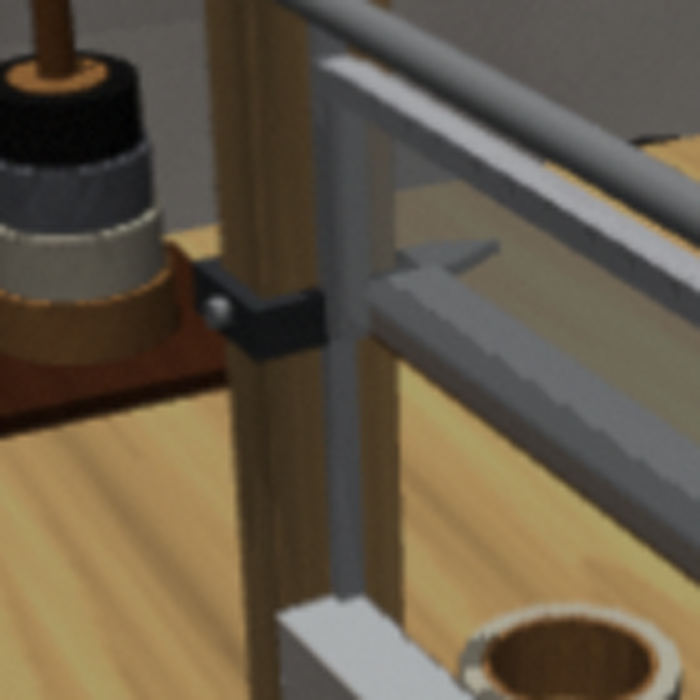

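{"name": "step_arm", "arguments": {"moves": [[0,0,0,0,0],[0,0,0,0,0]]}}

```text
t: 16.98
tool_pos: [0.4558, -0.0189, 0.2399]
tool_rot: [-0.1, 3.14, 0.011]
contact_force: [0.6, 0.0, -0.7]
opening: 0.0
```

```bash
python3 st.py; python3 - <<'E'
from station import ctrl
print(ctrl.finish_job())
E
```

```text
t 16.98 q [-0.209 -0.375  1.978  0.007  1.54  -1.844] pos [ 0.4558 -0.0189  0.2399] F [ 0.6  0.  -0.7] open 0.0
x [-0.998 -0.064 -0.001] y [-0.064  0.998  0.007] z [ 0.     0.007 -1.   ] tilt 0.4 radius 0.456
the job is handed in; nothing more can be done
None
```

I opened the hatch to the pointer, came away clear, and handed the job in at 17.0 s. No verdict came back.

**How it was pushed:** The moves only allow the tool to point down. So I closed the fingers, hooked the outer knuckle of the front finger under the lip, and raised the window slowly. The steady load was about 5–7 N, with up to about 9 N sideways. I then lowered the hand slightly and backed out.

**Extra touch:** I wasn't sure the knuckle counts as "the fingers". I therefore pressed the closed fingertips against the lip's front edge once, at about 13 N, without moving it on purpose, then backed off about 80 mm. That press also pushed about 5 N downward, roughly what it takes to move the window.

**Height check:**

| Camera | Result |
|---|---|
| Scene and side | Pointer at about 0.262 m; window raised about 0.124 m, so lip and pointer level within about 2 mm |
| Wrist | Lip about 2–5 mm above the pointer, inside the 10 mm limit |

**Other checks:**
- **After the fingertip press:** the scene pictures before and after showed no shift. The side pictures showed about half a pixel sideways and none vertically.
- **At hand-in:** the force reading was at noise level. I saw no contact with the pane, and the rolls and jar looked unmoved. I judged that by eye and did not measure them again.
- **Joint range:** early on I tried to tilt the tool at the edge of its reach, which didn't work. Joint 3 read 0.055 rad there, against a stated lower limit of 0.06. I backed off at once; nothing was reported, but it could count against the range rule.

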